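Unlock the brush-stock chest and hold the key turned

TASK

Take the flat-bladed key with the rectangular head out of its wooden stand, put it into the lock in the chest's lid and work it down past the sticky pins until its collar is on the plate; only then turn it a quarter clockwise, to the stop. The lock springs back, so finish while still gripping the key and holding it turned, so that I can raise the lid. Leave the other key in its stand and do not shove the other things about.

Things in the scene. Friction and masses are not known exactly. Their poses are not given: they have to be found in the camera images.
- key: the wanted key, plain steel, upright, about 80 g. Origin: centre of the underside of its collar (26 x 14 x 4 mm); z up along the key, x its width, y its thickness; same after half a turn about z. At the start it hangs by its collar in the stand's slot, origin 45 mm above the table
- key_head (a point): middle of the key's head, 24 mm above the key's origin. The head is a flat rectangular block 32 (x) x 10 (y) x 40 (z) mm, reaching from 4 to 44 mm above the origin; grip it from above across its 10 mm thickness
- key_tip (a point): lowest point of the key's blade, 32 mm below the key's origin. From the collar down: round neck 5 mm thick to 12 mm below the origin, flat bit 18 (x) x 5 (y) mm to 27 mm, slimmer tip 14.5 x 3 mm to 32 mm
- stand_a: light wooden block 60 x 60 x 45 mm high, fixed; origin centre of its underside. The wanted key stands in the slot in its top, long side of the slot along the block's x; the blade reaches 32 mm down into it
- other_key: the wrong key, in another block of the same size: round disc head 40 mm across and 10 mm thick (upright disc), round 7 mm stem; origin at the underside of its collar, 45 mm above the table. Stays where it is
- chest: closed wooden stock chest 240 (x) x 300 (y) x 90 mm high, fixed to the table; origin centre of its underside, x away from the robot. A steel lock plate 64 x 56 mm, 4 mm proud, lies in its lid, near the robot's side
- lock (a point): centre of the keyway's mouth on the lock plate's top face, 94 mm above the table; axes as the chest's. The mouth is a vertical slot 20 mm long (x), 7 mm wide (y), with a 3 mm bevel, through the 8 mm plate. The fully home key has its collar on the plate, its origin at this point. The plate bars turning until the key is within about 4 mm of home, and withdrawal once turned
- lock_bottom (a point): bottom of the keyway, 38 mm below its mouth. Below the plate the slot runs on in the turning plug, 6.6 mm wide. Two sticky sprung pins there press on the blade from either side, first felt with the tip about 15 and 23 mm below the mouth; pushing past takes roughly 6 to 16 N; a wiggle of a few degrees helps if it sticks
- plug (a joint): turn of the lock's plug, rad: 0 with its slot along the chest's x (rest), growing clockwise seen from above, to the stop at 1.571 (a quarter). A spring turns it back, 0.07 N m at the stop, plus slight friction. The key has about 0.1 rad of play in the plug, so turn the key that much further
- brush_pot: blue ceramic pot 84 mm wide, 90 mm high, with brushes up to 210 mm high; origin under its centre; bystander
- ferrule_jar: glass jar 60 mm wide, 85 mm high; origin under its centre; bystander
- rinse_bowl: white bowl 110 mm wide, 45 mm high; origin under its centre; bystander
- comb: flat steel comb 130 (x) x 37 x 7 mm lying on the table; origin on its underside near the middle; bystander
- capped_brush: capped brush 222 mm long (x), 12 mm thick, lying on the chest's lid beyond the lock; origin in the middle of its wooden shaft's underside; bystander
- ink_tin: aluminium tin 60 mm wide, 22 mm high, on the chest's lid to the right of the lock, 90 to 110 mm from it; origin under its centre; bystander
Things that resemble listed ones, but are neither listed nor needed, are in the scene too. What is shaped like the key but red is not meant.

How it is judged (in metres and radians):
On the way, in this order (a step that is already met when the one before it is completed fails the run):
1. the key is lifted clear of its stand (z of key in the frame of stand_a above 0.08 m), for 0.1 s.
2. the key is fully home in the lock, the plug not yet turned (z of key in the frame of lock below 0.004 m and horizontal distance between key and lock below 0.004 m and angle between key's own z axis and vertical below 0.15 rad and value of joint plug below 0.35 rad), for 0.2 s.
At the end, for the whole second after the job is handed in: The gripper still grips the key (over 1 N); the key is home in the lock (collar within 4 mm of the plate, within 4 mm of the lock's axis, within 0.15 rad of upright) and the plug is held turned clockwise by more than 1.35 rad against its spring (z of key in the frame of lock below 0.004 m and horizontal distance between key and lock below 0.004 m and angle between key's own z axis and vertical below 0.15 rad and value of joint plug above 1.35 rad and contact force between the fingers and key above 1 N); the arm keeps its last pose, push and grip.
It fails at once if the other key or another bystander is shoved more than 40 mm (distance of any of other_key, brush_pot, ferrule_jar, rinse_bowl, comb, capped_brush, ink_tin from where it was at the start of the episode above 0.04 m).
It also fails if it takes over 54 s, if anything falls off the work surface, if the arm or the gripper's body presses on something with over 40 N, if the wrist force passes 120 N, or if a joint passes its speed limit or range.

ROBOT

A 6-joint arm with a two-finger parallel gripper is mounted at the origin on the work surface. World frame = base frame: x ahead of the robot, y to its left, z up, the work surface at z = 0. Lengths are in mm, angles in rad, forces in N, time in s.
With the tool pointing down it reaches from about 350 to 875 mm from the base axis. Payload 4.2 kg.
Tool frame: the origin (TCP) lies at the very end of the fingers, on their centre line; the grasp point (between the pads) lies 19 mm behind it; z points along the fingers, y is the direction in which the jaws open and shut (so a half turn about z gives the same grasp; the last joint's range is limited). The gripper opens to 85 mm and grips with 20 to 120 N. Pads are 22 mm wide; open, the fingers measure 114 mm over their backs; the gripper's body (76 mm by 85 mm) begins 54 mm behind the grasp point. The pads swing forward as they close: fully open they stand 13 mm farther back than shut.
Start: joints at [-1.023, 0.385, 0.008, 0, -1.194, -0.259], TCP at [178.017, -599.09, 231.312] pointing down, gripper open.
Joint ranges: [-3.14, 3.14], [-1.21, 2.06], [-1.07, 1.41], [-3.16, 2.05], [-2.99, -0.16], [-3.1, 3.1]. Speed limits (rad/s): [2.79, 2.79, 3.14, 3.14, 3.14, 3.14].

INTERFACE

Orientations are given as a unit quaternion [x, y, z, w].
In Python, from bench import telemetry, eyes, arm gives the robot as it stands. The module is installed in compiled form; this text tells all that it offers.
- The arm moves only by the tool move_arm, never from a script. Its argument "deltas" is text: rows parted by semicolons, each of 6 numbers parted by spaces: the shift along the tool's x, y, z in cm, then the turn, a rotation vector about the tool's x, y, z in rad. A call has 1 to 12 rows; each row shifts and turns the commanded pose from where the row before left it, along the tool's axes as they then stand; what a row does not reach is not made up. A row lasts 1/8 s, in which the tool goes at most 62.5 mm and 10.7 degrees, less where a joint would pass 70% of its speed; a pose out of reach is approached as far as the arm can. A call is refused whole if a number of a shift passes 6.25 or a number of a turn 0.188, either way. A call with a gripper value outside its range is refused whole. "grip" is the finger opening in cm, from 0 to 8.54, set as the call begins (left out, the last holds). The fingers move at their own pace and stop on an object; the grip force is fixed at half the most. Time passes only in rows, so rows that do not move let the fingers close. It gives the time, the measured TCP pose, the force and the opening at its end, in the units of the state.
- telemetry.read_state(): the state, without advancing time (a new reading comes with each control period).
- eyes.get_image(name): name is "side" or "top"; returns a dict with "pixels" (420x560x3 uint8, blue, green, red), "range_z" (420x560 float32, mm along the optical axis (not along the pixel's ray), 0 where there is no reading), "fx", "fy", "cx", "cy" (pixels), "origin" and "orientation" of the camera in the world. Camera axes: x right, y up, looking along -z (the intrinsics and any distortion apply to the point x, -y, -z); pixel columns grow to the right and rows downward; lengths in mm; the calibration is good to about 2 mm. A picture is of the moment at which its call begins.
- arm.job_done(): hands the job in, once; it reports no verdict.
Trained networks look in a picture, given as the dict that the camera call returned (one of the last four; its "shot" number tells which), for a name from the list of things; names that differ only in an ending like _2 or _b are one class to them, and where a whole thing is asked for, a point or a joint stands for the part that bears it (a point fixed in the world has none). Each returns a list of dicts, best first, with "p" (0 to 1); they miss things now and then, are a little off and sometimes report something else, mostly with a low value. They report only what shows in the picture. A call takes as long as a camera call. They do not tell look-alikes from the thing itself.
- eyes.boxes_of(picture, name): "point" ([x, y, z] in mm, in world coordinates, good to about 4 mm: the middle of the surface that is visible of it).
The state is a dict: "clock": time; "joints": joint angles; "joint_vel": joint speeds; "joint_efforts": joint torques, N m; "position": TCP position; "ee_rot": TCP orientation; "contact_force": force on the tool from outside, world axes, zero at the start; "wrist_torque": the same for the moment, N m; "gripper_width": finger opening in mm.
Only numpy, scipy, OpenCV 4.12 (cv2) and the standard library are available. Lean on these libraries where they do the work, as an engineer would, in place of code of your own. Each camera call takes 0.05 s, during which the arm holds its last target.

## Working session

There is one attempt and no reset: what is moved stays moved. The work goes in short steps, Python scripts to look and compute and a tool call to move; the robot and the scene stay as the last step left them, time stands still between calls to the robot, and variables do not carry over. Pictures are saved under pics/ and viewed, and the job is handed in when it is done.

Besides the shell and the picture viewer there is one more tool, called after "Request:" as name(argument=value, ...), one argument or row to a line, values as JSON. move_arm: Moves the arm, as the interface text tells. Its arguments: {"type":"object","properties":{"deltas":{"type":"string"},"grip":{"type":"number"}},"required":["deltas"]}

```bash
mkdir -p pics
cat > h.py <<'E'
import numpy as np, cv2
from scipy.spatial.transform import Rotation as R
from bench import telemetry, eyes, arm
def world(im,u,v,z=None):
    z=im["range_z"][int(round(v)),int(round(u))] if z is None else z
    p=np.array([(u-im["cx"])/im["fx"]*z,-(v-im["cy"])/im["fy"]*z,-z])
    return R.from_quat(im["orientation"]).apply(p)+np.array(im["origin"])
def cloud(im):
    z=im["range_z"];v,u=np.mgrid[:z.shape[0],:z.shape[1]]
    p=np.stack([(u-im["cx"])/im["fx"]*z,-(v-im["cy"])/im["fy"]*z,-z],-1)
    return R.from_quat(im["orientation"]).apply(p.reshape(-1,3)).reshape(p.shape)+np.array(im["origin"])
def proj(im,P):
    p=R.from_quat(im["orientation"]).inv().apply(np.array(P)-np.array(im["origin"]))
    return np.array([im["cx"]-im["fx"]*p[0]/p[2], im["cy"]+im["fy"]*p[1]/p[2]])
E
python3 - <<'E'
from h import *
for n in("top","side"):
    im=eyes.get_image(n); cv2.imwrite(f"pics/{n}0.png",im["pixels"]); np.savez(f"{n}0.npz",**im)
    print(n,[k for k in im],im["fx"],im["fy"],im["cx"],im["cy"],im["origin"],im["orientation"])
    for o in("key","key_head","stand_a","other_key","chest","lock"):
        try: print(o,[(np.round(d["point"]).tolist(),round(d["p"],2),np.round(proj(im,d["point"])).tolist()) for d in eyes.boxes_of(im,o)[:4]])
        except Exception as e: print(o,e)
print(telemetry.read_state())
E
```

```text
top ['pixels', 'range_z', 'fx', 'fy', 'cx', 'cy', 'origin', 'orientation', 'shot'] 415.099637443564 415.099637443564 277.4737019045247 210.5189953806426 [ 476.22314437 -112.17622572 1189.25014777] [ 0.03505462 -0.03256951 -0.69580947  0.71663071]
key [([420.0, -122.0, 72.0], 0.61, [281.0, 272.0])]
key_head []
stand_a [([522.0, -180.0, 45.0], 0.74, [304.0, 234.0])]
other_key [([517.0, -180.0, 89.0], 0.45, [305.0, 236.0])]
chest [([561.0, 86.0, 91.0], 0.96, [205.0, 216.0]), ([730.0, -270.0, 71.0], 0.35, [339.0, 159.0])]
lock [([558.0, 81.0, 93.0], 0.58, [206.0, 217.0])]
side ['pixels', 'range_z', 'fx', 'fy', 'cx', 'cy', 'origin', 'orientation', 'shot'] 379.1837574309144 379.1837574309144 275.0902474919684 203.87682977255741 [ 464.81975661 -688.19340417  566.59469619] [ 0.42519908 -0.03928175 -0.07165375  0.90140359]
key [([422.0, -136.0, 54.0], 0.83, [205.0, 231.0]), ([517.0, -193.0, 73.0], 0.69, [256.0, 239.0])]
key_head [([516.0, -190.0, 70.0], 0.72, [256.0, 240.0]), ([423.0, -132.0, 52.0], 0.62, [206.0, 231.0])]
stand_a [([522.0, -208.0, 44.0], 0.77, [261.0, 256.0]), ([659.0, -177.0
[... 217 characters left out ...]
: array([-1.02344787e+00,  3.84682278e-01,  7.90679746e-03, -4.64289276e-05,
       -1.19401435e+00, -2.58580787e-01]), 'joint_vel': array([-8.32635763e-04,  2.71462532e-04, -1.15078209e-04,  6.21086511e-04,
        1.54901830e-04,  5.48207256e-05]), 'joint_efforts': array([ 2.63605425e-04, -3.91947377e+01,  1.88584095e+01,  4.18968022e+00,
       -2.30484138e-04, -1.58156530e-05]), 'position': array([ 177.99697254, -599.08758164,  231.31855117]), 'ee_rot': array([-1.43874251e-01,  9.89595978e-01,  5.47493570e-06,  2.11316926e-05]), 'contact_force': array([0.6498451 , 0.2710331 , 0.15492989]), 'wrist_torque': array([ 0.01837473, -0.00997274,  0.04000038]), 'gripper_width': 85.27909419449932}
```

View pics/top0.png

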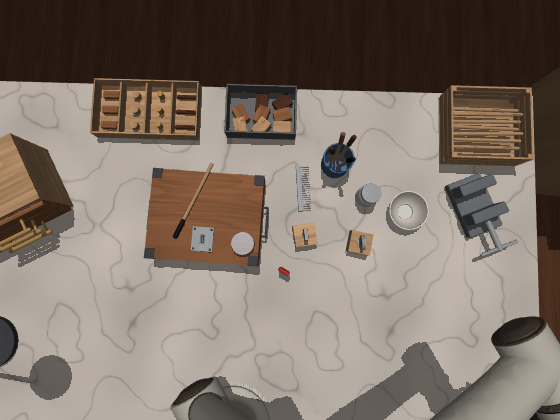

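View pics/side0.png

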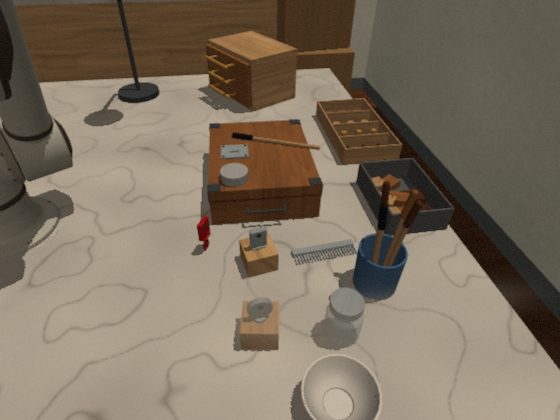

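Run:
```python
import cv2,numpy as np
t=cv2.imread("pics/top0.png");s=cv2.imread("pics/side0.png")
a=cv2.resize(t[190:300,250:340],None,fx=4,fy=4,interpolation=cv2.INTER_CUBIC)
b=cv2.resize(s[200:310,185:295],None,fx=4,fy=4,interpolation=cv2.INTER_CUBIC)
cv2.imwrite("pics/crop0.png",np.hstack([a,b]))
c=cv2.resize(t[180:260,170:270],None,fx=4,fy=4,interpolation=cv2.INTER_CUBIC)
d=cv2.resize(s[140:220,220:320],None,fx=4,fy=4,interpolation=cv2.INTER_CUBIC)
cv2.imwrite("pics/crop1.png",np.hstack([c,d]))
```

```text
(no output)
```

View pics/crop0.png

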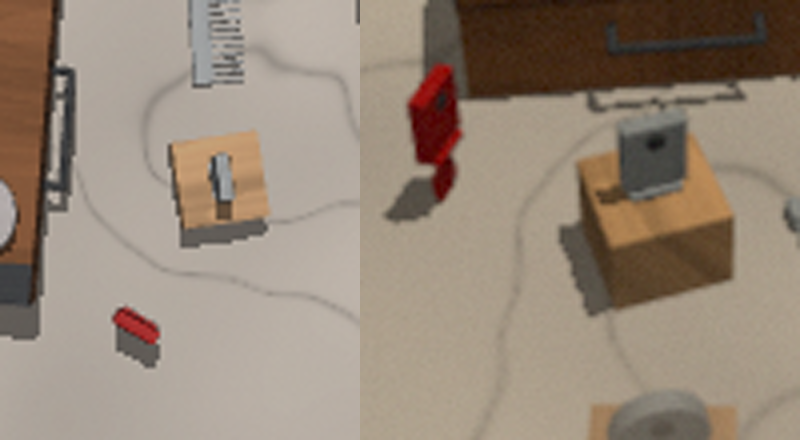

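View pics/crop1.png

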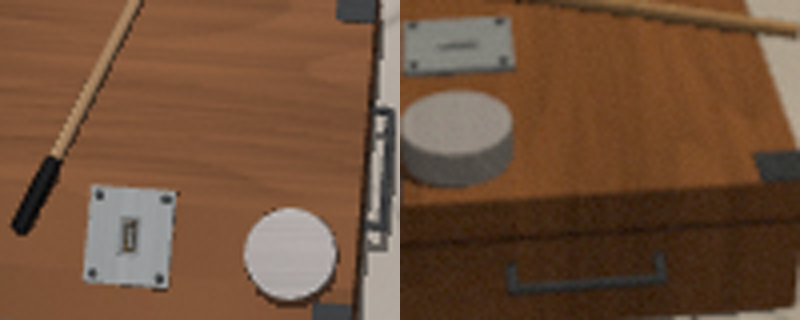

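Look-alikes: the steel rectangular-head key in its block is at top (305,234) / side (258,240). The red key is at top (284,272) / side (204,231). The disc-head key is at top (361,241) / side (260,309). I choose the first, and the crop confirms it: plain steel, flat rectangular head. The lock slot is at top (202,239).

Run:
```python
from h import *
for n in("top","side"):
    im=dict(np.load(f"{n}0.npz")); C=cloud(im)
    def rect(mask,lab):
        P=C[mask][:,:2].astype(np.float32)
        if len(P)<5: print(n,lab,len(P));return
        r=cv2.minAreaRect(P); print(n,lab,len(P),np.round(r[0],1),np.round(r[1],1),round(r[2],1),"med z",np.round(np.median(C[mask][:,2]),1),"mean",P.mean(0).round(1))
    x,y,z=C[...,0],C[...,1],C[...,2]
    k=(abs(x-520)<45)&(abs(y+185)<45)
    rect(k&(z>84)&(z<95),"keytop"); rect(k&(z>62)&(z<95),"keyhead"); rect(k&(abs(z-45)<2.5),"standtop")
    px=im["pixels"].astype(int); hsv=cv2.cvtColor(im["pixels"],cv2.COLOR_BGR2HSV)
    c=(x>400)&(x<700)&(y>-60)&(y<260)&(abs(z-90)<8)
    rect(c,"chesttop")
    l=(abs(x-485)<80)&(abs(y-75)<80)&(abs(z-94)<6)&(hsv[...,1]<70)
    rect(l,"plate")
    o=(abs(x-500)<50)&(abs(y+344)<50)
    rect(o&(z>50),"otherkey"); rect(o&(abs(z-45)<2.5),"otherstand")
    for name,(u,v) in dict(lock=(202.2,239.0),tin=(242,243)).items() if n=="top" else dict(lock=(234.5,151.5)).items(): print(name,world(im,u,v).round(1))
```

```text
top keytop 45 [ 522.8 -183.1] [30.6  9.4] 11.8 med z 88.1 mean [ 522.5 -183.2]
top keyhead 53 [ 522. -183.] [32.   9.8] 11.2 med z 87.7 mean [ 521.8 -182.7]
top standtop 312 [ 522.1 -183.4] [59.8 59.9] 10.2 med z 44.7 mean [ 521.6 -182.5]
top chesttop 9470 [569.2  87.8] [300.8 259.5] 87.6 med z 89.6 mean [562.3  92.8]
top plate 521 [498.7  82.1] [151.  71.] 76.7 med z 93.4 mean [502.   91.9]
top otherkey 92 [ 507.2 -330.6] [35.2 36.7] 68.4 med z 80.9 mean [ 504.9 -334.4]
top otherstand 288 [ 504.9 -336.7] [60.8 59.9] 80.1 med z 45.0 mean [ 505.1 -335.9]
lock [500.5  92.7  75.2]
tin [492.4 -17.8 114. ]
side keytop 92 [ 520.7 -185.1] [31.3 10.9] 10.4 med z 88.7 mean [ 520.6 -186.3]
side keyhead 236 [ 520.7 -185.3] [31.5 11.3] 10.4 med z 80.1 mean [ 520.4 -187.8]
side standtop 533 [ 520.9 -184.1] [60.6 61.7] 10.0 med z 45.3 mean [ 520.1 -192.3]
side chesttop 6218 [570.   86.9] [304.3 259.7] 87.3 med z 90.5 mean [560.8  71.7]
side plate 381 [502.8 106.1] [97.1 67.8] 80.0 med z 94.2 mean [499.9  88.2]
side otherkey 437 [ 503.1 -340.5] [38.3 16.1] 6.0 med z 75.5 mean [ 503.1 -341.2]
side otherstand 828 [ 502.8 -338.2] [61.2 58.7] 80.1 med z 45.3 mean [ 502.4 -347. ]
lock [499.9  83.8  93.9]
```

Run:
```python
from h import *
def sub(im,uv,z):  # pixel -> plane z
    d=R.from_quat(im["orientation"]).apply([(uv[0]-im["cx"])/im["fx"],-(uv[1]-im["cy"])/im["fy"],-1]); o=np.array(im["origin"])
    return o+d*(z-o[2])/d[2]
for n in("top","side"):
    im=dict(np.load(f"{n}0.npz")); C=cloud(im)
    x,y,z=C[...,0],C[...,1],C[...,2]
    hsv=cv2.cvtColor(im["pixels"],cv2.COLOR_BGR2HSV)
    l=((abs(x-500)<45)&(abs(y-86)<45)&(z>85)&(z<105)&(hsv[...,1]<90)&(hsv[...,2]>100)).astype(np.uint8)
    nn,lab,st,ce=cv2.connectedComponentsWithStats(l); i=1+st[1:,4].argmax(); m=lab==i
    # fill hole
    cs,_=cv2.findContours(m.astype(np.uint8),cv2.RETR_EXTERNAL,cv2.CHAIN_APPROX_NONE); c=max(cs,key=cv2.contourArea)
    P=np.array([sub(im,p[0].astype(float),94)[:2] for p in c],np.float32)
    r=cv2.minAreaRect(P);print(n,"plate",st[i],r)
    # filled centroid
    f=np.zeros_like(l);cv2.drawContours(f,[c],-1,1,-1); vv,uu=np.nonzero(f);print("centroid",sub(im,(uu.mean(),vv.mean()),94).round(1))
    g=im["pixels"].mean(2); dark=(f>0)&(g<120)
    Q=np.array([[*sub(im,(u,v),94)[:2],max(0,140-g[v,u])] for v,u in zip(*np.nonzero(f>0))])
    s=(abs(Q[:,0]-r[0][0])<18)&(abs(Q[:,1]-r[0][1])<12); q=Q[s]
    w=q[:,2]; cen=(q[:,:2]*w[:,None]).sum(0)/w.sum(); print("slot",cen.round(1), w.sum())
    d=q[:,:2]-cen; cov=(d.T*w)@d/w.sum(); e,v=np.linalg.eigh(cov); print("ang",np.degrees(np.arctan2(v[1,1],v[0,1])),np.sqrt(e))
    # stand-a key: subpixel head-top centroid
    m=(abs(x-521)<40)&(abs(y+184)<30)&(z>84)&(z<96); vv,uu=np.nonzero(m); print("keytop", np.median([sub(im,(u,v),89)[:2] for u,v in zip(uu,vv)],0))
    # slopes: chest edges
    a=eval("im"); 
    tp=(abs(z-90)<6)&(x>420)&(x<700)&(y>-70)&(y<245)
    cs,_=cv2.findContours(tp.astype(np.uint8),cv2.RETR_EXTERNAL,cv2.CHAIN_APPROX_NONE);c=max(cs,key=cv2.contourArea)
    P=np.array([sub(im,p[0].astype(float),90)[:2] for p in c],np.float32);print("chest",cv2.minAreaRect(P))
    cc=cv2.resize(im["pixels"][st[i][1]-6:st[i][1]+st[i][3]+6,st[i][0]-6:st[i][0]+st[i][2]+6],None,fx=10,fy=10,interpolation=cv2.INTER_CUBIC);cv2.imwrite(f"pics/lock_{n}.png",cc)
```

```text
top plate [191 226  23  26 489] ((501.1781005859375, 89.92539978027344), (56.84138488769531, 64.43817901611328), 87.33689880371094)
centroid [501.  90.  94.]
slot [501.6  90. ] 1801.6666666666667
ang 176.59433846429567 [3.15030994 6.66721393]
keytop [ 521.60065924 -183.78800706]
chest ((560.9137573242188, 87.4994888305664), (300.3814697265625, 242.57351684570312), 87.55558776855469)
side plate [221 144  28  14 326] ((499.8434143066406, 88.92951202392578), (57.51265335083008, 62.563194274902344), 87.1768569946289)
centroid [499.3  88.6  94. ]
slot [499.7  87.5] 1544.3333333333335
ang -177.35678481570872 [5.72424888 8.82779576]
keytop [ 520.5805926  -186.95378338]
chest ((570.5361938476562, 83.05780029296875), (311.0841369628906, 262.49578857421875), 87.71173858642578)
```

View pics/lock_top.png

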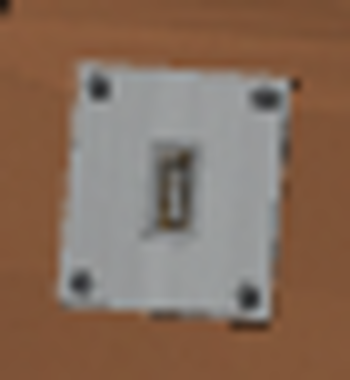

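View pics/lock_side.png

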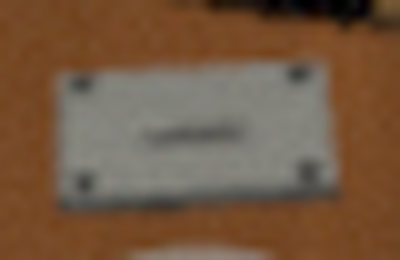

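Request:
move_arm(
  deltas="0 0 0 0 0 -0.18; 0 0 0 0 0 -0.18",
  grip=4.5,
)

```text
clock: 0.95
position: [178.0, -599.1, 231.3]
ee_rot: [-0.322, 0.947, -0.0, 0.0]
contact_force: [-0.4, -1.1, -0.5]
gripper_width: 51.9
```

```bash
cat >> h.py <<'E'
def st():
    s=telemetry.read_state(); r=R.from_quat(s["ee_rot"]).as_matrix()
    print("t",round(s["clock"],2),"pos",s["position"].round(2),"yawY",round(np.degrees(np.arctan2(r[1,1],r[0,1])),2),"tilt xy",r[:2,2].round(4),"F",np.round(s["contact_force"],1),"T",np.round(s["wrist_torque"],2),"w",round(s["gripper_width"],1),"j",s["joints"].round(2)); return s,r
def rows(tgt,yaw):
    s,r=st(); d=r.T@(np.array(tgt)-s["position"]); y=np.degrees(np.arctan2(r[1,1],r[0,1]))
    print("delta tool cm",(d/10).round(3),"turn tool z",round(-np.radians((yaw-y+180)%360-180),4))
E
python3 -c "
from h import *
rows([521.4,-184,200],-79.5)"
```

```text
t 0.95 pos [ 178.03 -599.08  231.33] yawY 127.51 tilt xy [ 0. -0.] F [-0.4 -1.1 -0.5] T [-0.06  0.02  0.03] w 51.9 j [-1.02  0.38  0.01 -0.   -1.19  0.11]
delta tool cm [-52.513  12.015   3.133] turn tool z -2.6701
```

Request:
move_arm(
  deltas="-4.3 1 0.2 0 0 0; -4.3 1 0.2 0 0 0; -4.3 1 0.2 0 0 0; -4.3 1 0.2 0 0 0; -4.3 1 0.2 0 0 0; -4.3 1 0.2 0 0 0; -4.3 1 0.2 0 0 0; -4.3 1 0.2 0 0 0; -4.3 1 0.2 0 0 0; -4.3 1 0.2 0 0 0; -4.3 1 0.2 0 0 0; -4.3 1 0.2 0 0 0",
)

```text
clock: 2.45
position: [517.5, -190.5, 207.6]
ee_rot: [-0.319, 0.948, -0.0, 0.0]
contact_force: [0.2, 0.4, 0.3]
gripper_width: 45.0
```

Request:
move_arm(
  deltas="0 0 0 0 0 -0.18; 0 0 0 0 0 -0.18; 0 0 0 0 0 -0.18; 0 0 0 0 0 -0.18; 0 0 0 0 0 -0.18; 0 0 0 0 0 -0.18; 0 0 0 0 0 -0.18; 0 0 0 0 0 -0.18; 0 0 0 0 0 -0.18; 0 0 0 0 0 -0.18; 0 0 0 0 0 -0.18; 0 0 0 0 0 -0.18",
)

```text
clock: 3.95
position: [516.7, -191.7, 207.5]
ee_rot: [0.987, -0.163, 0.0, -0.0]
contact_force: [0.5, 0.4, 0.6]
gripper_width: 45.1
```

```bash
python3 -c "
from h import *
rows([521.4,-184,130],-79.5)"
```

```text
t 3.95 pos [ 516.68 -191.7   207.45] yawY -108.73 tilt xy [ 0.0003 -0.    ] F [0.5 0.4 0.6] T [ 0.03 -0.02  0.03] w 45.1 j [-0.06  0.28 -0.21  0.   -1.08  1.31]
delta tool cm [ 0.197 -0.88   7.745] turn tool z -0.5101
```

Request:
move_arm(
  deltas="0 0 2 0 0 -0.17; 0 0 2 0 0 -0.17; 0 0 2 0 0 -0.17; 0 0 1 0 0 0; 0 0 0 0 0 0",
)

```text
clock: 4.58
position: [516.4, -191.8, 136.9]
ee_rot: [0.996, 0.087, -0.001, -0.0]
contact_force: [0.8, 0.6, -0.5]
gripper_width: 44.8
```

Run:
```python
from h import *
rows([521.4,-184,53],-79.5)
for n in("top","side"):
    im=eyes.get_image(n); cv2.imwrite(f"pics/{n}1.png",im["pixels"])
cv2.imwrite("pics/c1.png",cv2.resize(im["pixels"][150:290,190:330],None,fx=4,fy=4,interpolation=cv2.INTER_CUBIC))
```

```text
t 4.58 pos [ 516.44 -191.76  136.91] yawY -79.99 tilt xy [-0.0012 -0.    ] F [ 0.8  0.6 -0.5] T [0.   0.02 0.04] w 44.8 j [-0.06  0.35 -0.31  0.   -0.92  1.81]
delta tool cm [ 0.634 -0.676  8.39 ] turn tool z -0.0085
```

View pics/c1.png

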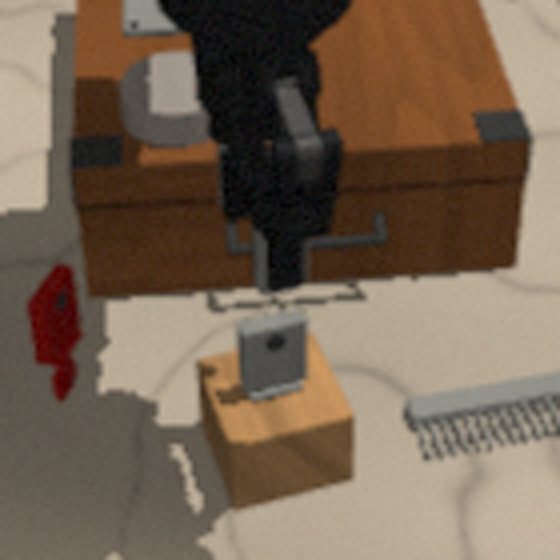

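Side view: the fingers are above and slightly behind the steel key (crop (273,350)), the red key is off to the left (55,330). Aligning and descending.

Request:
move_arm(
  deltas="0.63 -0.68 0 0 0 0; 0 0 2 0 0 0; 0 0 2 0 0 0; 0 0 1.6 0 0 0; 0 0 1.4 0 0 0; 0 0 1.4 0 0 0; 0 0 0 0 0 0",
)

```text
clock: 5.55
position: [521.0, -183.8, 52.1]
ee_rot: [0.996, 0.088, -0.001, -0.0]
contact_force: [-0.1, -0.0, 0.7]
gripper_width: 45.0
```

Run:
```python
from h import *
rows([521.4,-184,53],-79.8)
im=eyes.get_image("side")
cv2.imwrite("pics/c2.png",cv2.resize(im["pixels"][150:290,190:330],None,fx=4,fy=4,interpolation=cv2.INTER_CUBIC))
```

```text
t 5.55 pos [ 520.96 -183.81   52.13] yawY -79.86 tilt xy [-0.0025  0.0002] F [-0.1 -0.   0.7] T [-0.01  0.01 -0.01] w 45.0 j [-0.05  0.46 -0.39 -0.   -0.72  1.79]
delta tool cm [ 0.04   0.026 -0.087] turn tool z -0.001
```

View pics/c2.png

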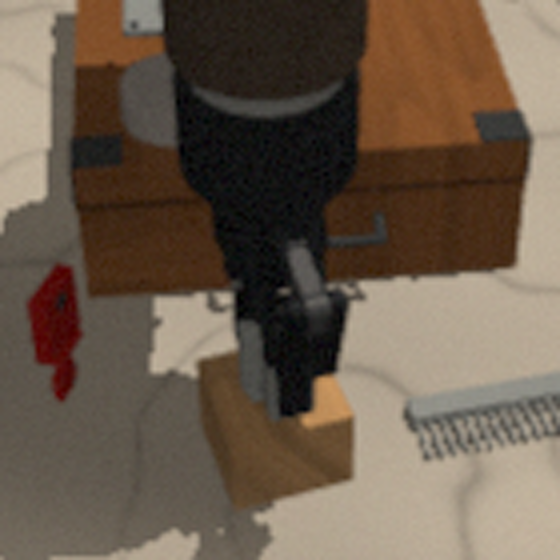

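Run:
```python
from h import *
s,r=st(); im=eyes.get_image("side")
for k in (22,28,-22):
    for z in(0,-20): 
        p=s["position"]+r@[0,k,z]; print(k,z,p.round(1),((proj(im,p)-[190,150])*4).round())
C=cloud(im)
def at(cx,cy): return C[int(150+cy/4),int(190+cx/4)].round(1)
for c in [(250,370),(256,380),(262,390),(290,370),(285,400),(300,400),(310,380),(335,360)]: print(c,at(*c))
```

```text
t 5.6 pos [ 521.59 -183.95   52.95] yawY -79.85 tilt xy [-0.0008 -0.0001] F [-0.1  0.8 -0. ] T [ 0.03 -0.01 -0.03] w 45.1 j [-0.05  0.46 -0.39  0.   -0.72  1.79]
22 0 [ 525.5 -205.6   53. ] [289. 405.]
22 -20 [ 525.5 -205.6   73. ] [289. 375.]
28 0 [ 526.5 -211.5   53. ] [293. 414.]
28 -20 [ 526.5 -211.5   73. ] [293. 384.]
-22 0 [ 517.7 -162.3   53. ] [261. 342.]
-22 -20 [ 517.7 -162.3   73. ] [260. 312.]
(250, 370) [ 508.4 -191.2   65.5]
(256, 380) [ 511.9 -191.    56.8]
(262, 390) [ 513.7 -190.2   50.3]
(290, 370) [ 520.6 -242.8  114.9]
(285, 400) [ 521.2 -221.4   73.4]
(300, 400) [ 528.9 -217.7   68.4]
(310, 380) [ 532.2 -220.4   83.3]
(335, 360) [ 539.8 -239.1  113.1]
```

Projection confirms the fingers straddle the key head. Closing.

Request:
move_arm(
  deltas="0 0 0 0 0 0; 0 0 0 0 0 0; 0 0 0 0 0 0; 0 0 0 0 0 0; 0 0 0 0 0 0; 0 0 0 0 0 0",
  grip=0,
)

```text
clock: 6.4
position: [522.1, -184.0, 53.9]
ee_rot: [0.996, 0.089, 0.001, 0.0]
contact_force: [-0.3, 0.1, 6.9]
gripper_width: 9.2
```

```bash
python3 -c "
from h import *
rows([521.4,-184,53],-79.8)"
```

```text
t 6.4 pos [ 522.12 -183.95   53.95] yawY -79.83 tilt xy [ 0.0011 -0.0003] F [-0.3  0.1  6.9] T [ 0.17  0.16 -0.02] w 9.2 j [-0.05  0.46 -0.39  0.   -0.72  1.79]
delta tool cm [-0.072 -0.008  0.095] turn tool z -0.0005
```

Request:
move_arm(
  deltas="0 0 -0.5 0 0 0; 0 0 -1 0 0 0; 0 0 -1.5 0 0 0; 0 0 -1.5 0 0 0; 0 0 -1.5 0 0 0; 0 0 -1.5 0 0 0; 0 0 -1.5 0 0 0; 0 0 -1.5 0 0 0; 0 0 -1 0 0 0; 0 0 -0.5 0 0 0; 0 0 0 0 0 0; 0 0 0 0 0 0",
)

```text
clock: 7.9
position: [521.3, -183.8, 172.7]
ee_rot: [0.996, 0.088, -0.001, -0.0]
contact_force: [0.5, 0.2, -0.6]
gripper_width: 9.2
```

Run:
```python
from h import *
rows([500.5,89.4,174],-92.6)
for n in ("side","top"):
    im=eyes.get_image(n); cv2.imwrite(f"pics/{n}3.png",im["pixels"]); np.savez(f"{n}3.npz",**im)
    if n=="side":
        u,v=proj(im,[522,-184,165]).astype(int); print(u,v)
        cv2.imwrite("pics/c3.png",cv2.resize(im["pixels"][v-60:v+80,u-70:u+70],None,fx=4,fy=4,interpolation=cv2.INTER_CUBIC))
```

```text
t 7.9 pos [ 521.28 -183.81  172.68] yawY -79.86 tilt xy [-0.0013  0.0003] F [ 0.5  0.2 -0.6] T [-0.02  0.01 -0.01] w 9.2 j [-0.05  0.31 -0.26 -0.   -1.    1.79]
delta tool cm [  2.766 -27.26   -0.122] turn tool z 0.2224
257 196
```

View pics/c3.png

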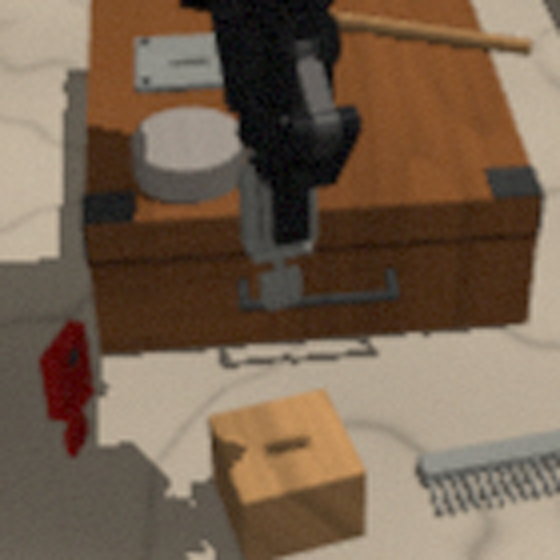

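Request:
move_arm(
  deltas="0 0 0 0 0 0.11; 0 0 0 0 0 0.11; 0 0 0 0 0 0",
)

```text
clock: 8.38
position: [521.5, -183.9, 173.0]
ee_rot: [1.0, -0.021, -0.0, -0.0]
contact_force: [0.5, 0.2, -0.7]
gripper_width: 9.6
```

```bash
python3 -c "
from h import *
rows([500.5,89.4,165],-92.6)"
```

```text
t 8.38 pos [ 521.52 -183.87  172.96] yawY -92.38 tilt xy [-0.0007  0.0001] F [ 0.5  0.2 -0.7] T [ 0.05 -0.03 -0.01] w 9.6 j [-0.05  0.31 -0.26 -0.   -1.    1.58]
delta tool cm [ -3.234 -27.216   0.799] turn tool z 0.0038
```

Request:
move_arm(
  deltas="-0.3 -2.5 0 0 0 0.004; -0.3 -2.5 0 0 0 0; -0.3 -2.5 0 0 0 0; -0.3 -2.5 0 0 0 0; -0.3 -2.5 0 0 0 0; -0.3 -2.5 0 0 0 0; -0.3 -2.5 0 0 0 0; -0.3 -2.5 0 0 0 0; -0.3 -2.5 0 0 0 0; -0.3 -2.5 0 0 0 0; -0.2 -2.2 0.8 0 0 0; 0 0 0.8 0 0 0",
)

```text
clock: 9.88
position: [502.4, 90.4, 157.1]
ee_rot: [1.0, -0.022, 0.0, -0.0]
contact_force: [0.2, -0.8, -1.4]
gripper_width: 8.9
```

Run:
```python
from h import *
s,r=st(); rows([500.5,89.4,145],-92.6)
for n in ("side","top"):
    im=eyes.get_image(n); cv2.imwrite(f"pics/{n}4.png",im["pixels"]); np.savez(f"{n}4.npz",**im)
    u,v=proj(im,[500,89,120]).astype(int); print(u,v)
    cv2.imwrite(f"pics/c4{n}.png",cv2.resize(im["pixels"][v-35:v+35,u-40:u+40],None,fx=8,fy=8,interpolation=cv2.INTER_CUBIC))
```

```text
t 9.88 pos [502.37  90.42 157.06] yawY -92.46 tilt xy [0.0003 0.0002] F [ 0.2 -0.8 -1.4] T [-0.   -0.06 -0.03] w 8.9 j [ 0.5   0.26 -0.38 -0.   -0.93  1.03]
t 9.88 pos [502.37  90.42 157.06] yawY -92.46 tilt xy [0.0003 0.0002] F [ 0.2 -0.8 -1.4] T [-0.   -0.06 -0.03] w 8.9 j [ 0.5   0.26 -0.38 -0.   -0.93  1.03]
delta tool cm [-0.183  0.11   1.206] turn tool z 0.0024
233 140
200 238
```

View pics/c4side.png

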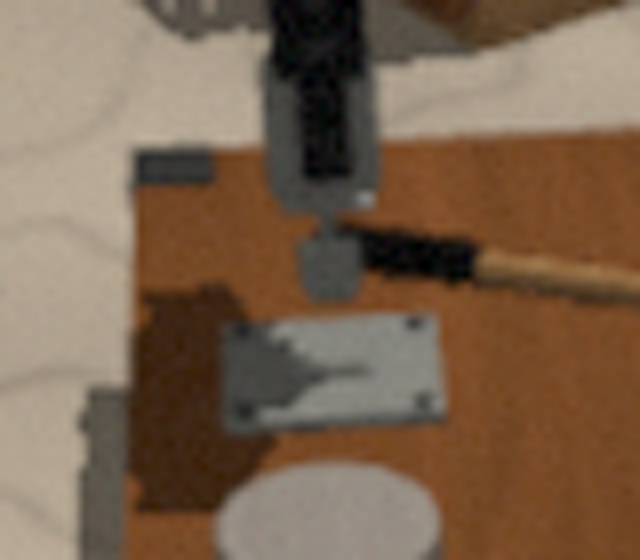

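View pics/c4top.png

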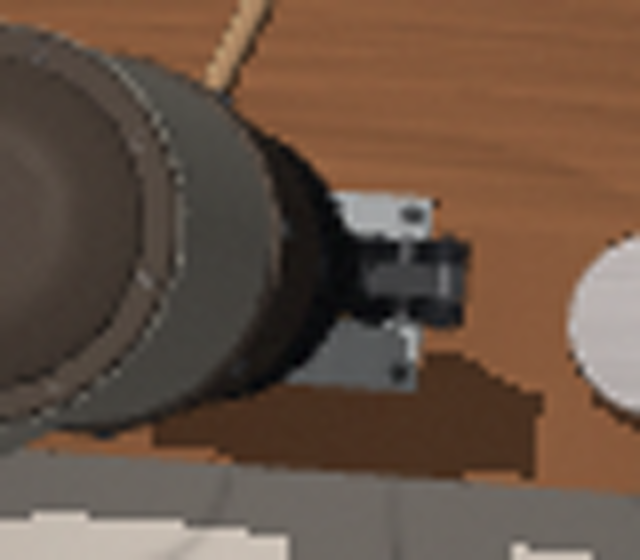

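```bash
cat >> h.py <<'E'
def blade(im,s,zoff=9):
    C=cloud(im); r=R.from_quat(s["ee_rot"]).as_matrix()
    L=(C-s["position"])@r  # tool coords
    # rel to key: tool z = down; bit spans z from (zoff+12) to (zoff+27) below tcp
    def f(lab,a,b,xl=20):
        m=(abs(L[...,0])<xl)&(abs(L[...,1])<15)&(L[...,2]>a)&(L[...,2]<b)
        P=L[m]
        if len(P): 
            print(lab,len(P),"toolx %.1f..%.1f mid %.2f mean %.2f"%(P[:,0].min(),P[:,0].max(),(P[:,0].min()+P[:,0].max())/2,P[:,0].mean()),"tooly med %.2f"%np.median(P[:,1]),"z %.1f..%.1f"%(P[:,2].min(),P[:,2].max()))
    f("all below",-2,45); 
    for a in range(-4,48,4): f(a,a,a+4)
E
python3 - <<'E'
from h import *
s,r=st(); im=dict(np.load("side4.npz")); blade(im,s)
E
```

```text
t 9.97 pos [501.5   88.93 156.19] yawY -92.61 tilt xy [-0.0025 -0.0011] F [-0.5 -0.9 -0.7] T [ 0.   -0.   -0.04] w 9.2 j [ 0.49  0.26 -0.38 -0.   -0.93  1.03]
all below 104 toolx -14.5..14.7 mid 0.08 mean -0.05 tooly med 2.45 z -2.0..40.0
-4 15 toolx -14.3..14.8 mid 0.23 mean 0.61 tooly med 9.66 z -4.0..-0.8
0 19 toolx -14.5..14.6 mid 0.03 mean -0.04 tooly med 4.61 z 0.4..4.0
4 12 toolx -12.6..12.2 mid -0.18 mean 0.70 tooly med 5.37 z 4.1..7.1
8 3 toolx -10.5..0.7 mid -4.92 mean -3.79 tooly med 4.29 z 8.3..10.7
12 3 toolx -1.7..0.6 mid -0.56 mean -0.24 tooly med 2.18 z 12.5..14.6
16 7 toolx -6.7..7.1 mid 0.23 mean 0.61 tooly med 0.43 z 16.2..19.6
20 14 toolx -6.8..7.0 mid 0.06 mean 0.23 tooly med 1.99 z 20.1..23.6
24 11 toolx -7.2..9.0 mid 0.92 mean -0.40 tooly med 2.45 z 24.9..27.9
28 11 toolx -7.3..8.9 mid 0.78 mean 1.91 tooly med 1.16 z 28.1..31.8
32 9 toolx -7.5..8.7 mid 0.63 mean -0.05 tooly med 1.08 z 32.0..35.0
36 7 toolx -5.5..6.2 mid 0.34 mean -0.43 tooly med 0.49 z 36.0..37.8
40 1 toolx -3.2..-3.2 mid -3.20 mean -3.20 tooly med -0.61 z 40.0..40.0
```

```bash
python3 -c "
from h import *
rows([500.4,89.2,142],-92.6)"
```

```text
t 9.97 pos [501.5   88.93 156.19] yawY -92.61 tilt xy [-0.0025 -0.0011] F [-0.5 -0.9 -0.7] T [ 0.   -0.   -0.04] w 9.2 j [ 0.49  0.26 -0.38 -0.   -0.93  1.03]
delta tool cm [-0.107 -0.023  1.42 ] turn tool z -0.0002
```

Request:
move_arm(
  deltas="-0.1 0 0.7 0 0 0; 0 0 0.7 0 0 0; 0 0 0 0 0 0; 0 0 0 0 0 0; 0 0 0 0 0 0",
)

```text
clock: 10.6
position: [501.5, 89.4, 143.6]
ee_rot: [1.0, -0.023, 0.0, -0.0]
contact_force: [0.3, -0.4, -1.2]
gripper_width: 9.0
```

Run:
```python
from h import *
rows([500.4,89.2,132],-92.6)
im=eyes.get_image("side"); s,r=st(); blade(im,s)
C=cloud(im); u,v=proj(im,[500,89,110]).astype(int)
cv2.imwrite(f"pics/c5.png",cv2.resize(im["pixels"][v-30:v+30,u-40:u+40],None,fx=8,fy=8,interpolation=cv2.INTER_CUBIC))
```

```text
t 10.6 pos [501.53  89.37 143.56] yawY -92.68 tilt xy [0.0005 0.0002] F [ 0.3 -0.4 -1.2] T [ 0.    0.   -0.05] w 9.0 j [ 0.5   0.28 -0.4   0.   -0.9   1.03]
delta tool cm [-0.112  0.022  1.156] turn tool z -0.0014
t 10.65 pos [501.48  89.37 143.56] yawY -92.68 tilt xy [0.0005 0.0002] F [ 0.9  0.1 -1.2] T [-0.02  0.   -0.04] w 9.5 j [ 0.5   0.28 -0.4   0.   -0.9   1.03]
all below 110 toolx -15.5..14.1 mid -0.69 mean -0.65 tooly med 4.10 z -1.5..40.9
-4 16 toolx -15.2..14.2 mid -0.47 mean -0.40 tooly med 11.91 z -4.0..-0.4
0 14 toolx -15.5..14.0 mid -0.77 mean -2.73 tooly med 5.74 z 0.0..3.9
4 23 toolx -13.5..11.6 mid -0.97 mean -0.01 tooly med 7.50 z 4.2..7.8
8 2 toolx -2.3..11.3 mid 4.51 mean 4.51 tooly med 6.37 z 8.2..8.6
12 4 toolx -2.6..-0.2 mid -1.41 mean -1.41 tooly med 2.58 z 13.1..15.1
16 5 toolx -7.5..6.2 mid -0.65 mean -1.05 tooly med 4.39 z 17.0..20.0
20 12 toolx -7.7..6.1 mid -0.80 mean -0.96 tooly med 2.59 z 20.1..23.9
24 10 toolx -7.8..8.3 mid 0.21 mean -0.54 tooly med 3.99 z 24.3..27.7
28 12 toolx -8.2..8.1 mid -0.04 mean 0.14 tooly med 2.55 z 28.1..32.0
32 9 toolx -8.4..8.0 mid -0.20 mean 0.64 tooly med 2.48 z 32.3..34.4
36 11 toolx -6.4..5.4 mid -0.51 mean -1.03 tooly med 1.98 z 36.1..39.7
40 1 toolx 5.2..5.2 mid 5.25 mean 5.25 tooly med 0.61 z 40.9..40.9
44 4 toolx -18.7..16.1 mid -1.32 mean -9.26 tooly med -1.69 z 47.1..47.7
```

View pics/c5.png

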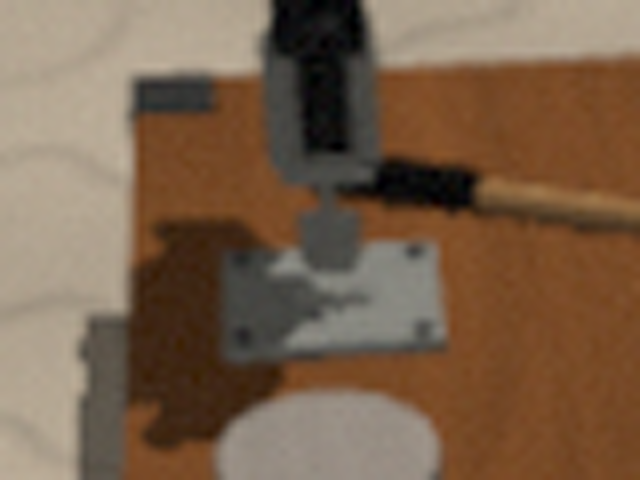

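Request:
move_arm(
  deltas="-0.12 0.03 0 0 0 0; 0 0 0.3 0 0 0; 0 0 0.3 0 0 0; 0 0 0.3 0 0 0; 0 0 0 0 0 0; 0 0 0 0 0 0",
)

```text
clock: 11.4
position: [500.2, 89.1, 134.3]
ee_rot: [1.0, -0.023, 0.0, 0.0]
contact_force: [-0.4, -0.1, -1.3]
gripper_width: 9.0
```

```bash
python3 -c "
from h import *
rows([500.2,89,130],-92.6)"
```

```text
t 11.4 pos [500.18  89.12 134.32] yawY -92.68 tilt xy [ 0.0001 -0.0001] F [-0.4 -0.1 -1.3] T [ 0.03 -0.04 -0.01] w 9.0 j [ 0.5   0.28 -0.41  0.   -0.87  1.03]
delta tool cm [0.002 0.012 0.432] turn tool z -0.0013
```

Request:
move_arm(
  deltas="0 0 0.2 0 0 0; 0 0 0.2 0 0 0; 0 0 0.1 0 0 0; 0 0 0 0 0 0",
)

```text
clock: 11.9
position: [500.2, 89.1, 129.7]
ee_rot: [1.0, -0.023, 0.0, 0.0]
contact_force: [-1.0, -0.9, 2.7]
gripper_width: 9.0
```

```bash
python3 -c "
from h import *
rows([500.2,89,130],-92.6)"
```

```text
t 11.9 pos [500.22  89.13 129.66] yawY -92.67 tilt xy [ 0.0003 -0.    ] F [-1.  -0.9  2.7] T [ 0.01  0.29 -0.01] w 9.0 j [ 0.5   0.29 -0.42  0.   -0.86  1.03]
delta tool cm [-0.001  0.014 -0.034] turn tool z -0.0012
```

Request:
move_arm(
  deltas="-0.05 0 0 0 0 0; 0 0 0 0 0 0",
)

```text
clock: 12.15
position: [500.0, 89.2, 129.6]
ee_rot: [1.0, -0.023, 0.001, -0.0]
contact_force: [1.2, -0.9, 2.8]
gripper_width: 9.4
```

```bash
python3 -c "
from h import *
st()"
```

```text
t 12.15 pos [500.02  89.17 129.64] yawY -92.67 tilt xy [0.0011 0.0002] F [ 1.2 -0.9  2.8] T [-0.21 -0.09 -0.02] w 9.4 j [ 0.5   0.29 -0.42  0.   -0.86  1.03]
```

Request:
move_arm(
  deltas="0 0 0.15 0 0 0; 0 0 0.15 0 0 0; 0 0 0 0 0 0",
)

```text
clock: 12.52
position: [499.6, 89.4, 125.8]
ee_rot: [1.0, -0.023, -0.0, -0.0]
contact_force: [0.9, 2.0, -1.8]
gripper_width: 9.1
```

```bash
python3 -c "
from h import *
st()"
```

```text
t 12.53 pos [499.63  89.44 125.82] yawY -92.69 tilt xy [-0.0001  0.0005] F [ 0.9  2.  -1.8] T [ 0.58 -0.29 -0.01] w 9.1 j [ 0.5   0.29 -0.42 -0.   -0.85  1.03]
```

Request:
move_arm(
  deltas="0.02 -0.04 0 0 0 0; 0 0 0.2 0 0 0; 0 0 0.2 0 0 0; 0 0 0 0 0 0",
)

```text
clock: 13.02
position: [499.7, 89.5, 122.0]
ee_rot: [1.0, -0.023, -0.0, 0.0]
contact_force: [-0.5, 0.4, -1.7]
gripper_width: 9.4
```

```bash
python3 -c "
from h import *
st()"
```

```text
t 13.03 pos [499.68  89.48 122.03] yawY -92.69 tilt xy [-0.0004 -0.0001] F [-0.5  0.4 -1.7] T [ 0.39 -0.04 -0.02] w 9.4 j [ 0.5   0.3  -0.43 -0.   -0.84  1.03]
```

Request:
move_arm(
  deltas="0 -0.01 0.2 0 0 0; 0 0 0.2 0 0 0; 0 0 0.2 0 0 0; 0 0 0 0 0 0",
)

```text
clock: 13.52
position: [500.3, 89.8, 116.7]
ee_rot: [1.0, -0.023, 0.001, -0.0]
contact_force: [0.4, 1.1, 2.4]
gripper_width: 9.0
```

```bash
python3 -c "
from h import *
st()"
```

```text
t 13.53 pos [500.27  89.79 116.67] yawY -92.66 tilt xy [0.001  0.0002] F [0.4 1.1 2.4] T [ 0.46  0.02 -0.03] w 9.0 j [ 0.5   0.31 -0.43  0.   -0.83  1.03]
```

Request:
move_arm(
  deltas="0 -0.02 0.2 0 0 0; 0 0 0.2 0 0 0; 0 0 0.2 0 0 0; 0 0 0 0 0 0",
)

```text
clock: 14.02
position: [501.2, 89.9, 112.1]
ee_rot: [1.0, -0.023, 0.002, -0.0]
contact_force: [0.1, -0.7, 9.5]
gripper_width: 9.0
```

```bash
python3 -c "
from h import *
st()"
```

```text
t 14.03 pos [501.16  89.87 112.11] yawY -92.62 tilt xy [0.0033 0.0001] F [ 0.1 -0.7  9.5] T [0.02 0.15 0.04] w 9.0 j [ 0.5   0.31 -0.44  0.   -0.82  1.03]
```

Request:
move_arm(
  deltas="0 0 0.2 0 0 0; 0 0 0.2 0 0 0; 0 0 0.2 0 0 0; 0 0 0 0 0 0",
)

```text
clock: 14.52
position: [502.1, 90.2, 106.4]
ee_rot: [1.0, -0.023, 0.003, -0.001]
contact_force: [0.7, -0.9, 8.4]
gripper_width: 9.4
```

```bash
python3 -c "
from h import *
st()"
```

```text
t 14.53 pos [502.07  90.25 106.36] yawY -92.61 tilt xy [0.0057 0.0012] F [ 0.7 -0.9  8.4] T [ 0.06 -0.48 -0.01] w 9.4 j [ 0.5   0.32 -0.45  0.   -0.8   1.03]
```

Request:
move_arm(
  deltas="-0.08 0 0.1 0 0 0; 0 0 0.1 0 0 0; 0 0 0 0 0 0",
)

```text
clock: 14.9
position: [502.0, 90.4, 105.1]
ee_rot: [1.0, -0.023, 0.004, -0.001]
contact_force: [1.0, -1.1, 11.9]
gripper_width: 9.4
```

Run:
```python
from h import *
s,r=st()
im=eyes.get_image("side"); u,v=proj(im,[500,89,110]).astype(int); blade(im,s)
cv2.imwrite(f"pics/c6.png",cv2.resize(im["pixels"][v-30:v+30,u-40:u+40],None,fx=8,fy=8,interpolation=cv2.INTER_CUBIC))
```

```text
t 14.9 pos [502.01  90.41 105.13] yawY -92.58 tilt xy [0.007  0.0012] F [ 1.  -1.1 11.9] T [-0.07 -0.21 -0.04] w 9.4 j [ 0.5   0.32 -0.45  0.   -0.79  1.03]
all below 109 toolx -19.5..19.1 mid -0.18 mean -0.52 tooly med 6.63 z -2.0..16.5
-4 17 toolx -16.1..14.2 mid -0.96 mean -1.69 tooly med 10.09 z -3.8..-0.1
0 7 toolx -16.4..13.9 mid -1.23 mean 0.63 tooly med 5.28 z 1.0..3.4
4 21 toolx -12.0..11.4 mid -0.30 mean -0.87 tooly med 6.69 z 4.1..7.4
8 52 toolx -19.5..19.1 mid -0.18 mean -0.92 tooly med 9.08 z 8.4..11.7
12 15 toolx -17.0..16.8 mid -0.12 mean 0.50 tooly med -0.03 z 12.1..15.7
16 1 toolx 6.5..6.5 mid 6.50 mean 6.50 tooly med -3.20 z 16.5..16.5
```

View pics/c6.png

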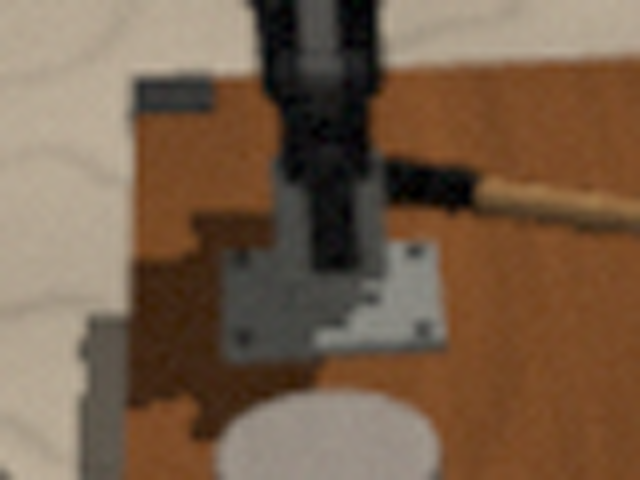

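Side view: the key is upright and deep in the plate, collar almost on it (crop (330,285)). Pressing on.

Request:
move_arm(
  deltas="-0.05 0 0.15 0 0 0; 0 0 0.15 0 0 0; 0 0 0 0 0 0",
)

```text
clock: 15.32
position: [501.8, 90.6, 102.8]
ee_rot: [1.0, -0.022, 0.004, -0.001]
contact_force: [-0.7, -0.7, 16.0]
gripper_width: 9.2
```

```bash
python3 -c "
from h import *
st()"
```

```text
t 15.32 pos [501.83  90.64 102.83] yawY -92.56 tilt xy [0.0078 0.0014] F [-0.7 -0.7 16. ] T [0.07 0.2  0.05] w 9.2 j [ 0.5   0.33 -0.45  0.   -0.79  1.02]
```

Request:
move_arm(
  deltas="0 0 0.1 0 0 0; 0 0 0.1 0 0 0; 0 0 0 0 0 0; 0 0 0 0 0 0",
)

```text
clock: 15.82
position: [501.9, 90.6, 102.8]
ee_rot: [1.0, -0.022, 0.004, -0.001]
contact_force: [-4.6, -0.2, 27.8]
gripper_width: 9.2
```

```bash
python3 -c "
from h import *
st()"
```

```text
t 15.82 pos [501.9   90.63 102.76] yawY -92.52 tilt xy [0.0085 0.0012] F [-4.6 -0.2 27.8] T [0.13 1.54 0.07] w 9.2 j [ 0.5   0.33 -0.45  0.   -0.79  1.02]
```

Key is home: TCP z stalled at 102.8, which puts the collar at about 94, and force rose with no further motion. Easing the push slightly, then turning clockwise.

Request:
move_arm(
  deltas="-0.03 0 -0.05 0 0 0; 0 0 0 0 0 0; 0 0 0 0 0 0.12; 0 0 0 0 0 0.12; 0 0 0 0 0 0.12; 0 0 0 0 0 0",
)

```text
clock: 16.58
position: [501.7, 90.2, 102.8]
ee_rot: [0.98, -0.201, 0.004, -0.001]
contact_force: [-2.5, -2.2, 24.1]
gripper_width: 9.2
```

```bash
python3 -c "
from h import *
st()"
```

```text
t 16.57 pos [501.74  90.15 102.77] yawY -113.19 tilt xy [0.0084 0.0004] F [-2.5 -2.2 24.1] T [-0.58  0.82 -0.13] w 9.2 j [ 0.5   0.33 -0.45  0.01 -0.79  0.66]
```

Request:
move_arm(
  deltas="0 0 0 0 0 0.15; 0 0 0 0 0 0.15; 0 0 0 0 0 0.15; 0 0 0 0 0 0.15; 0 0 0 0 0 0",
)

```text
clock: 17.2
position: [501.1, 89.5, 102.8]
ee_rot: [0.876, -0.482, 0.003, -0.001]
contact_force: [-3.2, -4.2, 26.3]
gripper_width: 9.3
```

```bash
python3 -c "
from h import *
st()"
```

```text
t 17.2 pos [501.11  89.46 102.78] yawY -147.57 tilt xy [ 0.0068 -0.0009] F [-3.2 -4.2 26.3] T [-1.16  1.02 -0.06] w 9.3 j [ 0.5   0.32 -0.45  0.01 -0.79  0.06]
```

Request:
move_arm(
  deltas="0 0.06 0 0 0 0; 0 0 0 0 0 0.15; 0 0 0 0 0 0.15; 0 0 0 0 0 0.15; 0 0 0 0 0 0.15; 0 0 0 0 0 0",
)

```text
clock: 17.95
position: [500.2, 89.2, 102.8]
ee_rot: [-0.695, 0.719, -0.002, 0.002]
contact_force: [-4.5, -2.9, 26.3]
gripper_width: 9.5
```

```bash
python3 -c "
from h import *
st()"
```

```text
t 17.95 pos [500.23  89.23 102.81] yawY 178.05 tilt xy [ 0.0061 -0.0009] F [-4.5 -2.9 26.3] T [-0.92  1.48 -0.05] w 9.5 j [ 0.5   0.32 -0.46  0.01 -0.79 -0.54]
```

Request:
move_arm(
  deltas="0 0.05 0 0 0 0.06; 0 0 0 0 0 0.06; 0 0 0 0 0 0.03; 0 0 0 0 0 0; 0 0 0 0 0 0",
)

```text
clock: 18.58
position: [499.9, 89.4, 102.8]
ee_rot: [-0.64, 0.768, -0.002, 0.002]
contact_force: [-4.6, -3.0, 26.3]
gripper_width: 9.6
```

Run:
```python
from h import *
s,r=st()
for n in("side","top"):
    im=eyes.get_image(n); u,v=proj(im,[500,89,110]).astype(int)
    cv2.imwrite(f"pics/c7{n}.png",cv2.resize(im["pixels"][v-30:v+30,u-40:u+40],None,fx=8,fy=8,interpolation=cv2.INTER_CUBIC))
st()
```

```text
t 18.57 pos [499.89  89.36 102.8 ] yawY 169.6 tilt xy [ 0.0065 -0.0009] F [-4.6 -3.  26.3] T [-0.72  1.39  0.35] w 9.6 j [ 0.5   0.32 -0.46  0.01 -0.79 -0.68]
t 18.68 pos [499.9   89.34 102.79] yawY 169.6 tilt xy [ 0.0065 -0.001 ] F [-5.1 -2.9 25.5] T [-0.77  1.4   0.37] w 9.4 j [ 0.5   0.32 -0.46  0.01 -0.79 -0.68]
```

View pics/c7side.png

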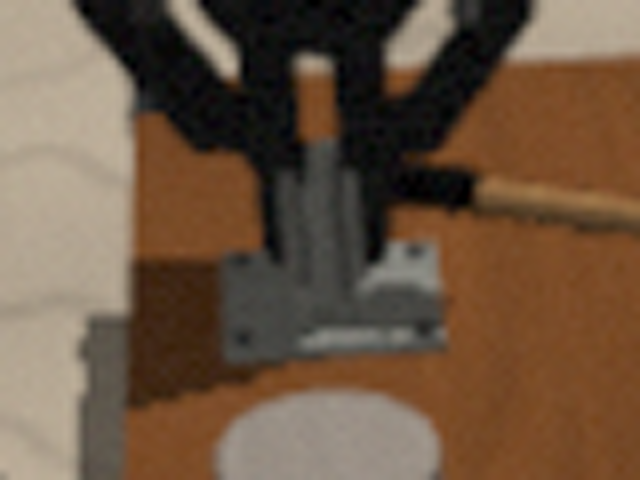

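Request:
move_arm(
  deltas="0 0.03 0 0 0 0.03; 0 0 0 0 0 0; 0 0 0 0 0 0",
)

```text
clock: 19.05
position: [499.8, 89.4, 102.8]
ee_rot: [-0.629, 0.777, -0.003, 0.002]
contact_force: [-3.3, -2.4, 25.8]
gripper_width: 9.1
```

Run:
```python
from h import *
s,r=st()
im=eyes.get_image("side");C=cloud(im);L=C-np.array([501,90,94])
m=(abs(L[...,0])<9)&(L[...,2]>6)&(L[...,2]<44)&(L[...,1]>-25)&(L[...,1]<15)
P=C[m];
for a in range(100,140,6):
    q=P[(P[:,2]>=a)&(P[:,2]<a+6)]
    if len(q): print(a,len(q),"x",q[:,0].min().round(1),q[:,0].max().round(1),"y",np.median(q[:,1]).round(1))
```

```text
t 19.05 pos [499.83  89.42 102.82] yawY 167.95 tilt xy [ 0.007  -0.0011] F [-3.3 -2.4 25.8] T [-0.85  1.2   0.57] w 9.1 j [ 0.5   0.32 -0.46  0.01 -0.79 -0.71]
100 9 x 493.8 503.8 y 73.2
106 16 x 492.2 508.5 y 74.9
112 19 x 492.4 508.9 y 74.7
118 21 x 492.7 509.5 y 75.9
124 16 x 493.0 509.7 y 75.1
130 20 x 493.4 509.9 y 75.5
136 14 x 494.6 505.2 y 84.2
```

Torque about the vertical jumped from about −0.05 to +0.57 N m over the last few degrees, so the plug is at its stop. The key is upright, z is unchanged, and the grip holds at 9 mm. Handing in.

```bash
python3 -c "
from h import *
print(arm.job_done()); st()"
```

```text
the job is handed in; nothing more can be done
None
the job is handed in; nothing more can be done
```

I lifted the plain steel, rectangular-headed key out of its stand and set it in the lock. I worked it down past both pins with about 9–16 N, then turned it clockwise. I handed in at about 19 s, still gripping and holding it turned.

**Home:** before turning, the push rose to 28 N with the gripper no longer moving down. That put the collar on the plate, going by the measured height.

**Turn:** the gripper turned about 99° in all, allowing for the play in the plug. Over the last few degrees the torque climbed to 0.57 N m, far above the spring's 0.07 N m, so I take the plug to be at its stop. I could not read the plug angle directly.

**Hold:** at the last check the fingers were about 9 mm apart on the key, pressing down with about 26 N, and the key looked upright. About 4 N of sideways force remained.

**Bystanders:** I did not re-measure their positions. I planned the moves to keep clear of them, and nothing looked shoved in the pictures I viewed.

**Disagreements:** the two cameras differed by about 1 mm on the lock's position. The gripper also drifted about 2 mm along x while going in, though the key stayed upright.

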